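# Make up two triplicate sets of sample vials

## Robot

A 6-joint arm with a two-finger parallel gripper is mounted at the origin on the work surface. World frame = base frame: x ahead of the robot, y to its left, z up, the work surface at z = 0. Lengths are in mm, angles in rad, forces in N, time in s.
With the tool pointing down it reaches from about 425 to 925 mm from the base axis. Payload 12.5 kg.
Tool frame: the origin (TCP) lies on the centre line of the jaws, within the pads' length; the fingertips stand ahead of it and the grasp point (between the pads) lies 6 mm ahead of it (r.finger_overhang is the x of the fingertips in the tool frame, in mm); x points along the fingers, y is the direction in which the jaws open and shut, and the axes are right-handed (so a half turn about x gives the same grasp; the last joint's range is limited). The gripper opens to 85 mm and grips with 20 to 120 N. Pads are 22 mm wide; open, the fingers measure 114 mm over their backs; the gripper's body (76 mm by 85 mm) begins 54 mm behind the grasp point. The pads swing forward as they close: fully open they stand 13 mm farther back than shut.
Start: joints at [1.168, 0.491, 1.559, -0, 1.092, -0.106], TCP at [182.77, 597.693, 256.327] pointing down, gripper open.
Joint ranges: [-3.1, 3.1], [-0.84, 2.19], [0.05, 2.79], [-1.13, 4.28], [0.06, 2.93], [-2.69, 2.69]. Speed limits (rad/s): [2.22, 2.22, 2.79, 3.14, 3.14, 3.14].

## Interface

Orientations are given as a 3x3 rotation matrix whose columns are the frame's x, y, z axes.
In Python, from cell import r gives the robot as it stands. The module is installed in compiled form; this text tells all that it offers.
- The arm moves only by the shell command python3 -m creep 'ROWS' [FORCE]. ROWS is JSON, a list of rows, each a list of 3 entries, a list of its own where there are three numbers: the shift along the tool's x, y, z in mm, then the turn, a rotation vector about the tool's x, y, z in degrees, then the opening in per cent of the stroke, from 0 (shut) to 100 (fully open). In form: [[[tx, ty, tz], [ax, ay, az], fingers], ...]. A call has 1 to 20 rows; each row shifts and turns the commanded pose from where the row before left it, along the tool's axes as they then stand; what a row does not reach is not made up. A row lasts 1/12 s, in which the tool goes at most 41.7 mm and 7.16 degrees, less where a joint would pass 70% of its speed; a pose out of reach is approached as far as the arm can. A call with a gripper value outside its range is refused whole. The fingers move at their own pace and stop on an object; FORCE is the grip in N (left out, the last holds). Time passes only in rows, so rows that do not move let the fingers close. It gives the time, the measured TCP pose, the force and the opening at its end, in the units of the state.
- r.sense(): the state, without advancing time (a new reading comes with each control period).
- r.snapshot(name): name is "scene" or "top" or "wrist"; returns the picture (420x560x3 uint8, blue, green, red); there is no depth.
- r.camera_params(name): a dict with "fov_y" (degrees; the focal length in pixels is half the picture's height over the tangent of half this angle, whatever the lens; pixels are square), "cx", "cy" (the principal point, pixels), "world_to_cam" (4x4, takes a point from world to camera coordinates). Camera axes: x right, y up, looking along -z (the intrinsics and any distortion apply to the point x, -y, -z); pixel columns grow to the right and rows downward; lengths in mm; the calibration is good to about 2 mm. A picture is of the moment at which its call begins: read the wrist's pose just before it. camera_params takes no time and is no camera call; for the wrist camera it gives the pose at the moment of the call.
- r.job_done(): hands the job in, once; it reports no verdict.
Trained networks look in the newest picture that a camera, given by its name, has taken for a name from the list of things; names that differ only in an ending like _2 or _b are one class to them, and where a whole thing is asked for, a point or a joint stands for the part that bears it (a point fixed in the world has none). Each returns a list of dicts, best first, with "p" (0 to 1); they miss things now and then, are a little off and sometimes report something else, mostly with a low value. They report only what shows in the picture. A call takes as long as a camera call. They do not tell look-alikes from the thing itself.
- r.outline_of(camera, thing): "pixels" (420x560 bool, what is visible of it) and "bbox" ([centre column, centre row, width, height] in pixels, round what is visible of it).
- r.mark_of(camera, thing): "uv" ([column, row] in pixels: a listed point, or the origin of a listed thing).
The state is a dict: "clock": time; "joint_positions": joint angles; "joint_velocities": joint speeds; "tau": joint torques, N m; "tool_pos": TCP position; "eef_rot": TCP orientation; "force": force on the tool from outside, world axes, zero at the start; "torque": the same for the moment, N m; "gripper_width": finger opening in mm.
Only numpy, scipy, OpenCV 4.12 (cv2) and the standard library are available. Lean on these libraries where they do the work, as an engineer would, in place of code of your own. Each camera call takes 0.05 s, during which the arm holds its last target. There are 200 camera calls.

## Task

Each of the two shallow steel trays must hold a triplicate set: exactly three of the wide sample vials, but so far they hold too few. Count the missing ones out of the cardboard box into the trays, setting each vial down gently and upright on the tray's floor. The vials left over and the narrow vial stay standing in the box; knock nothing over and leave the other things on the bench where they are.

Things in the scene. Friction and masses are not known exactly. Their poses are not given: they have to be found in the camera images.
- tray_a: one of two identical open stainless steel trays, fixed to the bench, 130 mm (its x) by 180 mm (its y) outside and 18 mm high, with a thin flange turned out 8 mm all round; walls 4 mm, floor 4 mm thick (inside 122 x 172 mm). Origin: centre of its underside on the bench; z up. Vials stand on its floor, 4 mm above the bench
- tray_b: one of two identical open stainless steel trays, fixed to the bench, 130 mm (its x) by 180 mm (its y) outside and 18 mm high, with a thin flange turned out 8 mm all round; walls 4 mm, floor 4 mm thick (inside 122 x 172 mm). Origin: centre of its underside on the bench; z up. Vials stand on its floor, 4 mm above the bench
- box: low open cardboard box holding the stock of vials, fixed to the bench, 150 mm (its x) by 210 mm (its y) outside and 22 mm high; walls 4 mm, floor 4 mm thick. Origin: centre of its underside on the bench; z up. Its six vials stand in two rows of three, about 66 mm apart along its y and 68 mm along its x, at least 27 mm clear of one another
- vial1: one of eight identical wide glass sample vials, empty, black screw cap, white band, 28 mm in diameter, 61 mm tall, about 30 g, standing upright; glass body straight from 0 to 46 mm, cap 24 mm in diameter from 47 to 61 mm. Origin: centre of its underside; z up. At the start all eight stand in the box or the trays; which is where varies
- vial2: identical to vial1: wide glass sample vial with a black screw cap, 28 mm in diameter, 61 mm tall, origin at the centre of its underside
- vial3: identical to vial1: wide glass sample vial with a black screw cap, 28 mm in diameter, 61 mm tall, origin at the centre of its underside
- vial4: identical to vial1: wide glass sample vial with a black screw cap, 28 mm in diameter, 61 mm tall, origin at the centre of its underside
- vial5: identical to vial1: wide glass sample vial with a black screw cap, 28 mm in diameter, 61 mm tall, origin at the centre of its underside
- vial6: identical to vial1: wide glass sample vial with a black screw cap, 28 mm in diameter, 61 mm tall, origin at the centre of its underside
- vial7: identical to vial1: wide glass sample vial with a black screw cap, 28 mm in diameter, 61 mm tall, origin at the centre of its underside
- vial8: identical to vial1: wide glass sample vial with a black screw cap, 28 mm in diameter, 61 mm tall, origin at the centre of its underside
- narrow_vial: a narrower, shorter glass vial of the same make among those in the box, 15 mm in diameter, 45 mm tall; origin at the centre of its underside. It stays in the box
- reagent_bottle: bystander: capped 100 ml glass bottle, pale blue cap, 56 mm in diameter, 104 mm tall, origin at the centre of its underside
- tip_box: bystander: closed white pipette tip box with a pale yellow lid, 84 x 122 mm, 68 mm tall, origin at the centre of its underside
- marker: bystander: grey marker pen with a black cap lying on the bench, 138 mm long (along its x), 14 mm thick, origin under its middle
There are look-alikes about, which are no part of the job. What is shaped like the tray_a but blue or yellow is not meant.

How it is judged:
By the outcome, as a careful person would: the job done as asked, in the order asked, and still so for the second after the job is handed in, with the robot touching nothing.
It also fails if it takes over 67 s, if anything falls off the work surface, if the arm or the gripper's body presses on something with over 40 N, if the wrist force passes 120 N, or if a joint passes its speed limit or range.

## Working session

There is one attempt and no reset: what is moved stays moved. The work goes in short steps, Python scripts to look and compute and a shell command to move; the robot and the scene stay as the last step left them, time stands still between calls to the robot, and variables do not carry over. Pictures are saved under pics/ and viewed, about 8 in all and at most 12, crops included, and the job is handed in when it is done.

```bash
mkdir -p pics; python3 - <<'E'
from cell import r
import cv2,numpy as np
s=r.sense();print({k:np.round(v,3).tolist() for k,v in s.items() if k!='tau'}, r.finger_overhang)
for n in ("scene","top","wrist"):
    im=r.snapshot(n);cv2.imwrite(f"pics/{n}0.png",im);p=r.camera_params(n);print(n,{k:np.round(v,4).tolist() for k,v in p.items()})
    for t in ("vial1","narrow_vial","tray_a","box"):
        print(t,[(np.round(d["uv"]).tolist(),round(d["p"],2)) for d in r.mark_of(n,t)])
E
```

```text
{'clock': 0.0, 'joint_positions': [1.168, 0.492, 1.559, 0.0, 1.092, -0.106], 'joint_velocities': [0.001, 0.001, 0.001, 0.001, 0.001, -0.0], 'tool_pos': [182.677, 597.498, 255.7], 'eef_rot': [[-0.0, 0.292, 0.956], [-0.001, 0.956, -0.292], [-1.0, -0.001, -0.0]], 'force': [0.452, -1.035, 0.662], 'torque': [0.005, -0.01, -0.017], 'gripper_width': 85.555} 25.0
scene {'fov_y': 44.2485, 'cx': 281.8258, 'cy': 211.7428, 'world_to_cam': [[-0.5012, 0.8653, 0.0053, 271.9488], [-0.7244, -0.423, 0.5443, 335.9123], [0.4733, 0.269, 0.8388, -1500.1839], [0.0, 0.0, 0.0, 1.0]]}
vial1 [([411.0, 305.0], 0.81), ([358.0, 284.0], 0.8), ([291.0, 249.0], 0.79), ([396.0, 268.0], 0.78), ([366.0, 258.0], 0.7), ([276.0, 218.0], 0.61), ([182.0, 181.0], 0.57), ([421.0, 278.0], 0.5)]
narrow_vial []
tray_a [([416.0, 192.0], 0.74), ([194.0, 182.0], 0.71), ([214.0, 96.0], 0.69), ([288.0, 235.0], 0.64)]
box [([386.0, 281.0], 0.6)]
top {'fov_y': 57.9029, 'cx': 269.2992, 'cy': 210.1972, 'world_to_cam': [[0.0224, -0.9994, 0.0268, -52.0922], [0.9953, 0.0248, 0.094, -519.0205], [-0.0946, 0.0245, 0.9952, -896.7012], [0.0, 0.0, 0.0, 1.0]]}
vial1 [([114.0, 194.0], 0.79), ([265.0, 217.0], 0.64), ([170.0, 221.0], 0.57), ([117.0, 222.0], 0.52), ([145.0, 224.0], 0.47), ([166.0, 193.0], 0.47)]
narrow_vial [([143.0, 196.0], 0.44)]
tray_a [([365.0, 217.0], 0.98), ([415.0, 327.0], 0.96), ([250.0, 207.0], 0.92), ([158.0, 315.0], 0.76), ([142.0, 194.0], 0.62)]
box [([145.0, 209.0], 0.86)]
wrist {'fov_y': 61.4117, 'cx': 280.2473, 'cy': 204.7517, 'world_to_cam': [[0.2917, 0.9565, -0.0001, -625.4546], [-0.9123, 0.2781, -0.3007, 39.8863], [-0.2876, 0.0878, 0.9537, -379.9635], [0.0, 0.0, 0.0, 1.0]]}
vial1 []
narrow_vial []
tray_a [([11.0, 320.0], 0.81)]
box []
```

View pics/top0.png

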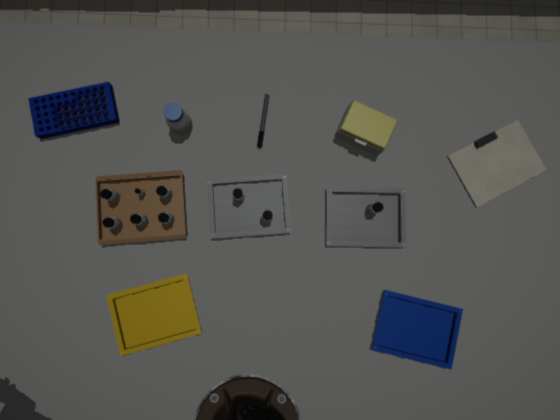

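View pics/scene0.png

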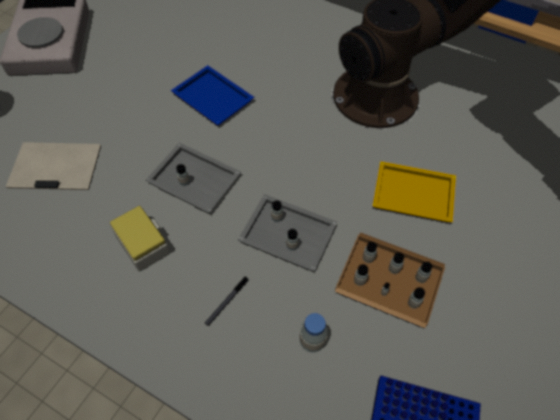

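Top view: the box at (142,208) holds five wide vials, plus the narrow one at about (138,190). The steel tray at (249,207) holds 2 and the steel tray at (365,218) holds 1. The blue tray (417,328) and the yellow tray (154,314) are look-alikes. So 1 + 2 vials are needed. The scene view agrees. Next I measure from the two views.

```bash
cat > h.py <<'E'
from cell import r
import numpy as np,cv2
np.set_printoptions(precision=1,suppress=True)
def ray(n,uv,p=None):
    p=p or r.camera_params(n);f=210/np.tan(np.radians(p["fov_y"]/2))
    M=np.array(p["world_to_cam"]);d=np.array([(uv[0]-p["cx"])/f,-(uv[1]-p["cy"])/f,-1])
    R=M[:3,:3];return -R.T@M[:3,3],R.T@d
def at_z(n,uv,z,p=None):
    c,d=ray(n,uv,p);return c+d*(z-c[2])/d[2]
def tri(rays):
    A=np.zeros((3,3));b=np.zeros(3)
    for c,d in rays:
        d=d/np.linalg.norm(d);P=np.eye(3)-np.outer(d,d);A+=P;b+=P@c
    x=np.linalg.solve(A,b)
    return x,max(np.linalg.norm(np.cross(x-c,d/np.linalg.norm(d))) for c,d in rays)
E
python3 - <<'E'
from h import *
for n in("top","scene"):
    r.snapshot(n)
    for t in("vial1","narrow_vial"):
        for d in r.mark_of(n,t): print(n,t,np.array(d["uv"]),at_z(n,d["uv"],4),round(d["p"],2))
    for t in("box","tray_a"):
        for d in r.mark_of(n,t): print(n,t,np.array(d["uv"]),at_z(n,d["uv"],0))
        for d in r.outline_of(n,t):
            m=d["pixels"].astype(np.uint8);q=cv2.boxPoints(cv2.minAreaRect(cv2.findNonZero(m)))
            w=np.array([at_z(n,u,20)[:2] for u in q]);print(' ol',w.mean(0),w.ravel(),round(d["p"],2))
im=cv2.imread("pics/top0.png");sc=cv2.imread("pics/scene0.png")
a=cv2.resize(im[160:260,80:280],None,fx=4,fy=4,interpolation=2);b=cv2.resize(sc[190:330,230:450],None,fx=3.6,fy=3.6,interpolation=2)[:,:800]
cv2.imwrite("pics/c1.png",np.clip(a*1.8,0,255));cv2.imwrite("pics/c2.png",b)
E
```

```text
top vial1 [116.7 195.8] [548.4 336.9   4. ] 0.73
top vial1 [143.3 222.3] [484.6 268.4   4. ] 0.72
top vial1 [169.8 219.4] [493.3 204.1   4. ] 0.68
top vial1 [371.9 205.8] [ 539.6 -297.1    4. ] 0.64
top vial1 [115. 224.] [478.8 336.9   4. ] 0.6
top vial1 [167.1 190.2] [565.6 214.1   4. ] 0.58
top vial1 [240.8 195.8] [556.3  31.4   4. ] 0.51
top vial1 [264.2 218. ] [502.4 -28.1   4. ] 0.46
top narrow_vial [141.8 190.9] [562.2 276.2   4. ] 0.47
top box [143.9 208.2] [519.7 270.    0. ]
 ol [520.3 271.7] [592.7 391.1 615.2 173.7 447.1 154.1 426.2 368. ] 0.65
top tray_a [365.3 220.8] [ 501.8 -281.6    0. ]
top tray_a [157.4 313.8] [264.7 224.1   0. ]
top tray_a [249.9 205.9] [532.1   8.2   0. ]
top tray_a [412.8 330. ] [ 236.9 -398.2    0. ]
top tray_a [142.1 190.1] [564.8 276.8   0. ]
 ol [530.6  11.8] [593.5 118.3 614.6 -79.3 467.1 -93.4 447.4 101.5] 0.93
 ol [ 511.6 -279.2] [ 584.1 -180.9  589.3 -377.8  438.6 -376.   434.3 -182.1] 0.88
 ol [ 243.3 -401. ] [ 193.9 -286.   334.5 -321.1  292.4 -517.5  152.3 -479.3] 0.79
 ol [267.7 227. ] [307.8 348.2 368.1 154.2 226.4 106.8 168.5 298.7] 
[... 509 characters left out ...]
75.9 594.9 382.1] 0.98
scene tray_a [213.3  96.2] [ 238.4 -405.6    0. ]
scene tray_a [283.8 232.6] [533.2   0.1   0. ]
scene tray_a [414.5 191. ] [258.5 226.4   0. ]
scene tray_a [192.3 182.8] [ 522.9 -277.3    0. ]
scene tray_a [421.1 277.5] [478.1 331.8   0. ]
 ol [ 514.4 -282.6] [ 591.4 -374.4  438.8 -419.   440.8 -182.8  586.6 -154. ] 0.98
 ol [533.9   7.6] [ 617.4  -76.9  469.7 -112.4  452.6   99.   596.   120.7] 0.9
 ol [ 246.  -404.1] [ 302.7 -508.9  134.8 -534.   195.7 -292.4  350.9 -281.3] 0.82
 ol [269.6 230.3] [373.3 153.9 224.  111.7 165.5 313.  315.5 342.5] 0.58[ WARN:0@5.231] global loadsave.cpp:1063 imwrite_ Unsupported depth image for selected encoder is fallbacked to CV_8U.
```

View pics/c1.png

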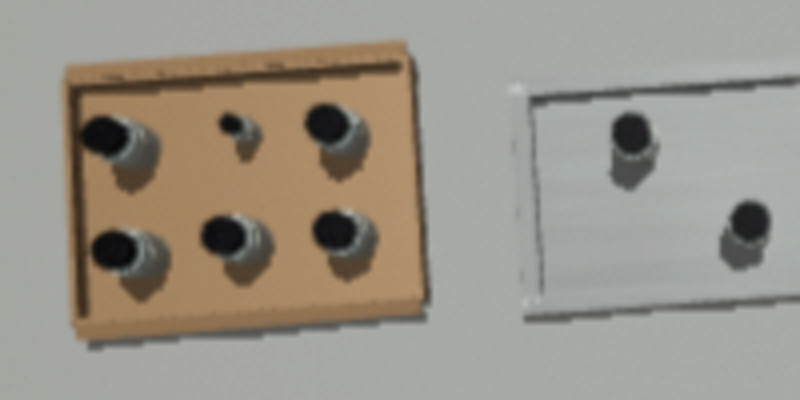

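The crop confirms it: five black-capped wide vials in the box at crop (105,137), (117,250), (225,237), (328,125) and (335,232), and the narrow one at (232,125). The steel tray beside it holds two. I'll take the right-hand column and the middle wide vial. Moving above the box now for a closer look from two wrist positions.

```bash
python3 -m creep '[[[3,-18,31],[0,0,0],55],[[3,-18,31],[0,0,0],55],[[3,-18,31],[0,0,0],55],[[3,-18,31],[0,0,0],55],[[3,-18,31],[0,0,0],55],[[3,-18,31],[0,0,0],55],[[3,-18,31],[0,0,0],55],[[3,-18,31],[0,0,0],55],[[3,-18,31],[0,0,0],55],[[3,-18,31],[0,0,0],55],[[3,-18,31],[0,0,0],55],[[3,-18,31],[0,0,0],55],[[3,-18,31],[0,0,0],55],[[0,0,0],[0,0,0],55],[[0,0,0],[0,0,0],55],[[0,0,0],[0,0,0],55]]' 40
cat > look.py <<'E'
from h import *
import sys,json
tag=sys.argv[1];p=r.camera_params("wrist");s=r.sense();im=r.snapshot("wrist");cv2.imwrite(f"pics/w{tag}.png",im)
print("tcp",s["tool_pos"],"w",s["gripper_width"],"t",s["clock"])
out=[]
for t in("vial1","narrow_vial"):
    for d in r.mark_of("wrist",t):
        out.append((t,list(map(float,d["uv"]))));print(t,np.array(d["uv"]),at_z("wrist",d["uv"],4,p),round(d["p"],2))
# caps: dark blobs
g=cv2.cvtColor(im,cv2.COLOR_BGR2GRAY);m=(im.max(2)<45).astype(np.uint8)
n,_,st,c=cv2.connectedComponentsWithStats(m);caps=[]
for i in range(1,n):
    if 150<st[i,4]<4000: caps.append(c[i].tolist());print("dark",c[i],st[i,4],st[i,2:4],at_z("wrist",c[i],58,p))
for t in("box","tray_a"):
    for d in r.mark_of("wrist",t): print(t,np.array(d["uv"]),at_z("wrist",d["uv"],0,p),round(d["p"],2))
json.dump(dict(p={k:np.array(v).tolist() for k,v in p.items()},marks=out,caps=caps),open(f"l{tag}.json","w"))
E
python3 look.py 1
```

```text
clock: 2.78
tool_pos: [499.5, 256.1, 217.2]
eef_rot: [[-0.0, 0.293, 0.956], [0.0, 0.956, -0.293], [-1.0, 0.0, -0.0]]
force: [-0.1, 0.3, 0.5]
gripper_width: 47.0
tcp [499.5 256.1 217.2] w 46.99623338166572 t 2.7833
vial1 [378.2 196.1] [545.5 342.3   4. ] 0.92
vial1 [ 96.3 287.7] [557.3  34.9   4. ] 0.81
vial1 [257.5 242.8] [558.1 214.5   4. ] 0.77
vial1 [289.6 165.2] [491.  268.4   4. ] 0.75
vial1 [ 10.4 266.5] [508.5 -39.5   4. ] 0.67
vial1 [228.8 186.7] [494.  206.2   4. ] 0.67
vial1 [352.7 136.1] [482.  332.1   4. ] 0.63
narrow_vial [314.7 229.9] [561.5 273.8   4. ] 0.8
dark [367.7 140.4] 519 [32 30] [479.6 333.8  58. ]
dark [395.9 217.1] 692 [32 31] [548.2 342.2  58. ]
dark [254.4 259.8] 173 [27 18] [551.  217.5  58. ]
dark [ 73.9 312.4] 259 [27 21] [553.1  44.   58. ]
box [301.2 194.3] [523. 271.   0.] 0.91
tray_a [ 68.1 273.6] [534.7  10.9   0. ] 0.59
```

View pics/w1.png

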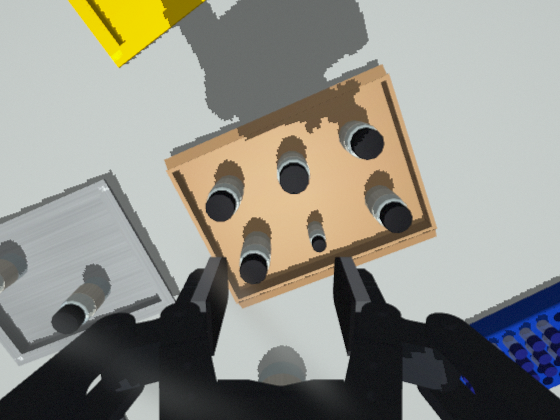

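The wrist view shows the cap tops of the right-hand wide vials at (221,206) and (254,268), the middle one at (293,178), the far ones at (367,141) and (396,217), and the narrow vial at (318,243). Moving over the first vial, lower, for the second view.

```bash
python3 -m creep '[[[29,-16,3],[0,0,0],55],[[29,-16,4],[0,0,0],55],[[29,-16,3],[0,0,0],55],[[0,0,0],[0,0,0],55],[[0,0,0],[0,0,0],55]]'
python3 look.py 2
python3 - <<'E'
from h import *
import json
a=json.load(open("l1.json"));b=json.load(open("l2.json"))
P=[at_z("wrist",m[1],4,b["p"]) for m in b["marks"]]
for m in a["marks"]:
    q=at_z("wrist",m[1],4,a["p"]);i=int(np.argmin([np.linalg.norm(q-k) for k in P]))
    if np.linalg.norm(P[i]-q)<25: print(m[0],*tri([ray("",m[1],a["p"]),ray("",b["marks"][i][1],b["p"])]))
for u in[(221,206),(293,178),(254,268)]: print("captop z65",at_z("",u,65,a["p"]))
E
```

```text
clock: 3.45
tool_pos: [494.9, 207.3, 129.9]
eef_rot: [[-0.002, 0.293, 0.956], [-0.0, 0.956, -0.293], [-1.0, -0.001, -0.002]]
force: [-0.1, -0.1, 0.6]
gripper_width: 47.2
tcp [494.9 207.3 129.9] w 47.22675466012069 t 3.45
vial1 [276.4 209.4] [497.5 203.9   4. ] 0.98
vial1 [451.9 136.8] [482.6 333.7   4. ] 0.93
vial1 [312.2 277.4] [558.4 214.1   4. ] 0.82
vial1 [363.7 176.2] [491.9 270.1   4. ] 0.66
vial1 [478.9 220.4] [548.9 343.3   4. ] 0.65
vial1 [100.7 331.7] [555.9  35.9   4. ] 0.4
narrow_vial [387.3 258.6] [559.6 272.8   4. ] 0.97
dark [497.2 146.4] 2053 [57 47] [481.4 333.2  58. ]
dark [384.1 194. ] 1331 [47 43] [489.7 269.9  58. ]
dark [278.7 220.8] 294 [40 21] [487.7 209.   58. ]
dark [526.3 251. ] 1771 [55 44] [548.1 342.3  58. ]
dark [407.4 284.2] 328 [23 24] [549.4 271.5  58. ]
box [375.4 212.1] [522.1 272.9   0. ] 0.95
box [ 65.6 314.4] [534.6  12.7   0. ] 0.62
box [276.7 208.6] [498.2 203.9   0. ] 0.31
tray_a [ 63.3 313.3] [533.1  11.3   0. ] 0.91
vial1 [543.9 340.4  11.3] 1.170798324251773
vial1 [560.9  28.5  -5. ] 0.20666090523160394
vial1 [558.5 214.2   3.5] 0.23411144365010816
vial1 [489.4 268.7  12.6] 0.04772670109706081
vial1 [494.7 205.7   8. ] 1.9579290616207368
vial1 [481.  331.   10.5] 0.0835904839443278
narrow_vial [564.3 273.9  -3.7] 0.41503088634044233
captop z65 [494.8 208.3  65. ]
captop z65 [489.6 270.   65. ]
captop z65 [555.  216.3  65. ]
```

View pics/w2.png

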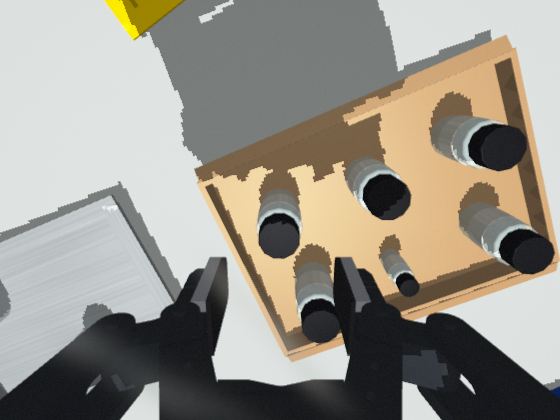

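The second view shows the first vial (cap at 279,236) centred between the pads, and the heights agree with the text within noise. Descending and grasping.

```bash
python3 -m creep '[[[30,0,0],[0,0,0],55],[[30,0,0],[0,0,0],55],[[15,0,0],[0,0,0],55],[[5,0,0],[0,0,0],55],[[0,0,0],[0,0,0],55],[[0,0,0],[0,0,0],0],[[0,0,0],[0,0,0],0],[[0,0,0],[0,0,0],0],[[0,0,0],[0,0,0],0],[[0,0,0],[0,0,0],0],[[0,0,0],[0,0,0],0]]' 30
```

```text
clock: 4.62
tool_pos: [495.9, 207.5, 51.6]
eef_rot: [[0.002, 0.292, 0.956], [0.001, 0.956, -0.293], [-1.0, 0.002, 0.002]]
force: [-0.2, 1.1, 8.2]
gripper_width: 27.3
```

```bash
python3 -m creep '[[[-5,0,0],[0,0,0],0],[[-20,0,0],[0,0,0],0],[[-25,0,0],[0,0,0],0],[[-25,0,0],[0,0,0],0],[[0,-20,6],[0,0,0],0],[[0,-30,10],[0,0,0],0],[[0,-30,10],[0,0,0],0],[[0,-30,10],[0,0,0],0],[[0,-25,9],[0,0,0],0],[[0,-14,5],[0,0,0],0],[[0,0,0],[0,0,0],0],[[0,0,0],[0,0,0],0],[[25,0,0],[0,0,0],0],[[25,0,0],[0,0,0],0],[[12,0,0],[0,0,0],0],[[4,0,0],[0,0,0],0],[[0,0,0],[0,0,0],0],[[0,0,0],[0,0,0],0]]'; python3 look.py 3
```

```text
clock: 6.12
tool_pos: [499.7, 50.8, 59.8]
eef_rot: [[0.0, 0.292, 0.957], [0.0, 0.957, -0.292], [-1.0, 0.0, 0.0]]
force: [-0.3, -0.1, 0.6]
gripper_width: 26.9
tcp [499.7  50.8  59.8] w 26.940153102835385 t 6.1167
vial1 [276.8 252.9] [504.3  48.    4. ] 0.88
vial1 [135.9 297.1] [507.3 -35.7   4. ] 0.7
```

View pics/w3.png

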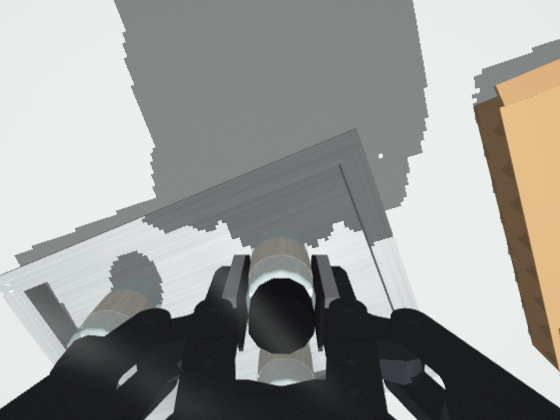

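The vial hangs upright at (280,310) inside the tray, well clear of the walls and of the tray's other two vials. Lowering gently.

```bash
python3 -m creep '[[[4,0,0],[0,0,0],0],[[2,0,0],[0,0,0],0],[[1,0,0],[0,0,0],0],[[1,0,0],[0,0,0],0],[[0,0,0],[0,0,0],0],[[0,0,0],[0,0,0],0]]'
```

```text
clock: 6.87
tool_pos: [499.5, 50.1, 51.6]
eef_rot: [[0.0, 0.292, 0.956], [0.0, 0.956, -0.292], [-1.0, 0.0, 0.0]]
force: [-1.0, -0.4, 7.7]
gripper_width: 26.9
```

```bash
python3 -m creep '[[[0,0,0],[0,0,0],55],[[0,0,0],[0,0,0],55],[[0,0,0],[0,0,0],55],[[0,0,0],[0,0,0],55],[[-15,0,0],[0,0,0],55],[[-30,0,0],[0,0,0],55],[[-30,0,0],[0,0,0],55],[[-13,0,0],[0,0,0],55],[[0,30,1],[0,0,0],55],[[0,35,1],[0,0,0],55],[[0,35,2],[0,0,0],55],[[0,35,2],[0,0,0],55],[[0,25,1],[0,0,0],55],[[0,14,0],[0,0,0],55],[[0,0,0],[0,0,0],55],[[0,0,0],[0,0,0],55]]'; python3 look.py 4
```

```text
clock: 8.2
tool_pos: [556.6, 214.4, 138.9]
eef_rot: [[-0.001, 0.291, 0.957], [-0.0, 0.957, -0.291], [-1.0, -0.001, -0.001]]
force: [0.1, -0.3, -0.5]
gripper_width: 46.8
tcp [556.6 214.4 138.9] w 46.83274283387327 t 8.2
vial1 [279.2 202.3] [557.4 213.7   4. ] 0.84
vial1 [ 65.5 263.3] [556.6  37.2   4. ] 0.84
vial1 [ 49.4 194.8] [502.2  51.9   4. ] 0.81
vial1 [418.5  47.2] [482.  332.5   4. ] 0.8
vial1 [329.1  89. ] [490.2 269.7   4. ] 0.77
vial1 [446.8 138.7] [546.8 341.    4. ] 0.7
narrow_vial [358.9 178.6] [557.  274.9   4. ] 0.71
narrow_vial [ 28.6 245.7] [534.6  16.7   4. ] 0.32
dark [459.   31.4] 2304 [58 54] [480.9 333.2  58. ]
dark [344.8  88.7] 1691 [46 46] [491.  270.8  58. ]
dark [492.8 151.4] 1858 [55 44] [547.9 342.5  58. ]
dark [  5.8 215.8] 379 [15 34] [502.3  60.4  58. ]
dark [279.1 215.9] 234 [37 21] [549.7 216.2  58. ]
dark [ 24.8 291.4] 349 [35 22] [551.4  45.8  58. ]
box [346.6 134.8] [524.2 274.3   0. ] 0.71
tray_a [ 23.4 247.4] [535.5   8.6   0. ] 0.65
```

View pics/w4.png

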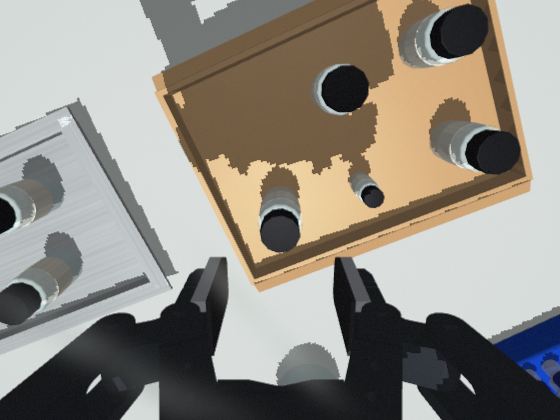

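The second vial (cap at 280,230) is centred between the pads, and the placed vial stands upright at (10,213). Grasping and lifting.

```bash
python3 -m creep '[[[30,0,0],[0,0,0],55],[[30,0,0],[0,0,0],55],[[22,0,0],[0,0,0],55],[[6,0,0],[0,0,0],55],[[0,0,0],[0,0,0],55],[[0,0,0],[0,0,0],0],[[0,0,0],[0,0,0],0],[[0,0,0],[0,0,0],0],[[0,0,0],[0,0,0],0],[[0,0,0],[0,0,0],0],[[0,0,0],[0,0,0],0]]'
python3 -m creep '[[[-5,0,0],[0,0,0],0],[[-23,0,0],[0,0,0],0],[[-30,0,0],[0,0,0],0],[[-30,0,0],[0,0,0],0],[[0,-20,3],[0,0,0],0],[[0,-35,5],[0,0,0],0],[[0,-35,5],[0,0,0],0],[[0,-35,5],[0,0,0],0],[[0,-35,5],[0,0,0],0],[[0,-35,5],[0,0,0],0],[[0,-35,5],[0,0,0],0],[[0,-35,5],[0,0,0],0],[[0,-35,5],[0,0,0],0],[[0,-35,5],[0,0,0],0],[[0,-35,5],[0,0,0],0],[[0,-35,5],[0,0,0],0],[[0,-35,5],[0,0,0],0],[[0,-15,1],[0,0,0],0],[[0,0,0],[0,0,0],0],[[0,0,0],[0,0,0],0]]'; python3 look.py 5
```

```text
clock: 9.37
tool_pos: [557.7, 214.6, 52.7]
eef_rot: [[0.002, 0.292, 0.956], [0.001, 0.956, -0.292], [-1.0, 0.001, 0.002]]
force: [-0.7, -0.6, 7.1]
gripper_width: 27.0
clock: 11.03
tool_pos: [484.9, -239.8, 139.6]
eef_rot: [[0.0, 0.294, 0.956], [0.0, 0.956, -0.294], [-1.0, 0.0, 0.0]]
force: [0.3, -0.2, -0.6]
gripper_width: 26.8
tcp [ 484.9 -239.8  139.6] w 26.785382789973973 t 11.0333
vial1 [279.5 251.5] [ 524.7 -252.1    4. ] 0.78
vial1 [231.4 274.9] [ 533. -295.    4.] 0.57
dark [245.4 270.9] 171 [ 9 33] [ 507.1 -269.    58. ]
tray_a [242.8 245. ] [ 512.6 -278.8    0. ] 0.65
```

View pics/w5.png

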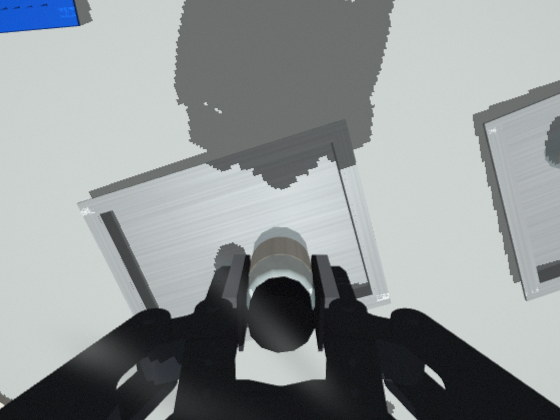

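The held vial is over tray_a's near-right quarter, and the existing vial is at about (231,260), or (533,-295) mm, leaving ample clearance. Lowering.

```bash
python3 -m creep '[[[30,0,0],[0,0,0],0],[[30,0,0],[0,0,0],0],[[15,0,0],[0,0,0],0],[[5,0,0],[0,0,0],0],[[3,0,0],[0,0,0],0],[[2,0,0],[0,0,0],0],[[1,0,0],[0,0,0],0],[[1,0,0],[0,0,0],0],[[0,0,0],[0,0,0],0],[[0,0,0],[0,0,0],0]]'
```

```text
clock: 12.12
tool_pos: [485.4, -239.5, 52.8]
eef_rot: [[0.001, 0.292, 0.956], [-0.0, 0.956, -0.292], [-1.0, -0.0, 0.001]]
force: [-0.0, -0.2, -0.1]
gripper_width: 27.1
```

```bash
python3 -m creep '[[[0.7,0,0],[0,0,0],0],[[0.5,0,0],[0,0,0],0],[[0,0,0],[0,0,0],0]]'
```

```text
clock: 12.37
tool_pos: [485.5, -239.6, 52.6]
eef_rot: [[0.001, 0.292, 0.956], [-0.001, 0.956, -0.292], [-1.0, -0.0, 0.002]]
force: [-3.5, 1.4, 16.5]
gripper_width: 26.8
```

```bash
python3 -m creep '[[[0,0,0],[0,0,0],55],[[0,0,0],[0,0,0],55],[[0,0,0],[0,0,0],55],[[0,0,0],[0,0,0],55],[[-15,0,0],[0,0,0],55],[[-30,0,0],[0,0,0],55],[[-30,0,0],[0,0,0],55],[[-13,0,0],[0,0,0],55],[[0,0,0],[0,0,0],55],[[0,0,0],[0,0,0],55]]'; python3 look.py 6
python3 -m creep '[[[0,20,-6],[0,0,0],55],[[0,36,-11],[0,0,0],55],[[0,36,-11],[0,0,0],55],[[0,36,-11],[0,0,0],55],[[0,36,-11],[0,0,0],55],[[0,36,-11],[0,0,0],55],[[0,36,-11],[0,0,0],55],[[0,36,-10],[0,0,0],55],[[0,36,-10],[0,0,0],55],[[0,36,-10],[0,0,0],55],[[0,36,-10],[0,0,0],55],[[0,36,-10],[0,0,0],55],[[0,36,-11],[0,0,0],55],[[0,36,-11],[0,0,0],55],[[0,0,0],[0,0,0],55],[[0,0,0],[0,0,0],55]]'; python3 look.py 7
```

```text
clock: 13.2
tool_pos: [485.2, -239.4, 139.3]
eef_rot: [[0.001, 0.292, 0.956], [-0.001, 0.956, -0.292], [-1.0, -0.0, 0.001]]
force: [-0.1, -0.2, 0.0]
gripper_width: 47.0
tcp [ 485.2 -239.4  139.3] w 47.0310702504495 t 13.2
vial1 [281.5 199. ] [ 484.5 -237.7    4. ] 0.93
vial1 [227.5 275.2] [ 532.9 -297.7    4. ] 0.57
narrow_vial [247.  246.1] [ 513.3 -274.6    4. ] 0.62
dark [279.1 214.4] 251 [38 23] [ 477.7 -237.4   58. ]
tray_a [245.9 244.7] [ 513.5 -276.     0. ] 0.81
tray_a [279.4 199.6] [ 485.6 -239.7    0. ] 0.4
clock: 14.78
tool_pos: [489.5, 271.0, 138.2]
eef_rot: [[-0.001, 0.289, 0.957], [-0.0, 0.957, -0.289], [-1.0, -0.001, -0.001]]
force: [0.4, -0.6, -0.1]
gripper_width: 46.9
tcp [489.5 271.  138.2] w 46.945994172656484 t 14.7833
vial1 [357.5 168. ] [481.6 332.2   4. ] 0.93
vial1 [ 40.2 348.4] [556.5  36.2   4. ] 0.91
vial1 [391.2 242.9] [546.6 343.8   4. ] 0.89
vial1 [279.1 206.8] [493.5 269.3   4. ] 0.87
vial1 [ 17.6 288.7] [499.1  46.7   4. ] 0.65
narrow_vial [310.5 280.8] [560.4 275.3   4. ] 0.68
dark [377.  185.5] 1390 [46 44] [480.9 332.4  58. ]
dark [278.2 217.1] 250 [38 29] [483.  272.1  58. ]
dark [414.5 280.6] 1345 [44 42] [548.3 342.   58. ]
dark [313.2 308.3] 225 [18 22] [549.3 275.7  58. ]
box [296.3 235.5] [521.1 274.9   0. ] 0.6
tray_a [  5.1 331.9] [534.8  11.5   0. ] 0.78
```

View pics/w7.png

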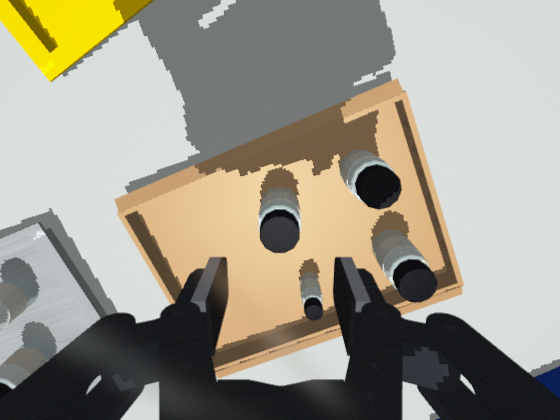

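The third vial (cap at 279,230) is centred between the pads, with neighbours at (378,186) and (414,281) and the narrow one at (313,308) clear. Grasping, then carrying to tray_a's free left side.

```bash
python3 -m creep '[[[30,0,0],[0,0,0],55],[[30,0,0],[0,0,0],55],[[20,0,1],[0,0,0],55],[[6,0,0],[0,0,0],55],[[0,0,0],[0,0,0],55],[[0,0,0],[0,0,0],0],[[0,0,0],[0,0,0],0],[[0,0,0],[0,0,0],0],[[0,0,0],[0,0,0],0],[[0,0,0],[0,0,0],0],[[0,0,0],[0,0,0],0],[[-5,0,0],[0,0,0],0],[[-23,0,0],[0,0,0],0],[[-30,0,0],[0,0,0],0],[[-30,0,0],[0,0,0],0],[[0,0,0],[0,0,0],0]]'
python3 -m creep '[[[0,-20,6],[0,0,0],0],[[0,-36,10],[0,0,0],0],[[0,-36,10],[0,0,0],0],[[0,-36,10],[0,0,0],0],[[0,-36,10],[0,0,0],0],[[0,-36,10],[0,0,0],0],[[0,-36,11],[0,0,0],0],[[0,-36,11],[0,0,0],0],[[0,-36,11],[0,0,0],0],[[0,-36,11],[0,0,0],0],[[0,-36,11],[0,0,0],0],[[0,-36,11],[0,0,0],0],[[0,-36,10],[0,0,0],0],[[0,-36,10],[0,0,0],0],[[0,-36,10],[0,0,0],0],[[0,-36,10],[0,0,0],0],[[0,-15,3],[0,0,0],0],[[0,0,0],[0,0,0],0],[[0,0,0],[0,0,0],0]]'; python3 look.py 8
```

```text
clock: 16.37
tool_pos: [492.8, 270.0, 146.5]
eef_rot: [[0.007, 0.292, 0.956], [0.003, 0.956, -0.292], [-1.0, 0.005, 0.006]]
force: [0.3, -0.3, 0.2]
gripper_width: 26.9
clock: 17.95
tool_pos: [480.3, -328.9, 140.8]
eef_rot: [[-0.0, 0.294, 0.956], [0.001, 0.956, -0.294], [-1.0, 0.001, -0.001]]
force: [0.3, 0.1, 0.1]
gripper_width: 26.3
tcp [ 480.3 -328.9  140.8] w 26.335850240543802 t 17.95
vial1 [340.9 248.7] [ 532.5 -294.5    4. ] 0.9
vial1 [397.6 170.6] [ 484.  -239.5    4. ] 0.89
vial1 [276.4 246.6] [ 515.9 -342.4    4. ] 0.6
narrow_vial [353.9 219.6] [ 511.8 -279.     4. ] 0.27
dark [428.8 193. ] 1407 [47 43] [ 486.3 -238.6   58. ]
tray_a [354.8 217.4] [ 511.9 -277.5    0. ] 0.59
```

View pics/w8.png

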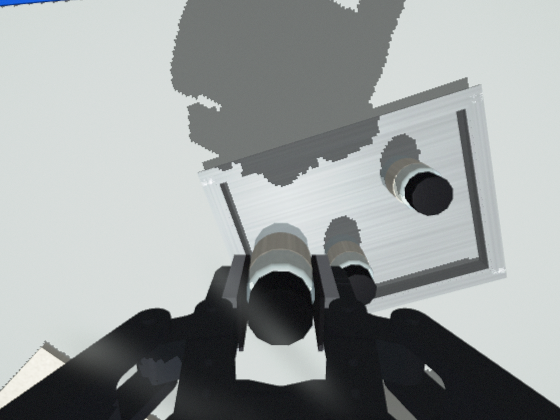

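The held vial is over tray_a's free left side. The existing vial at (355,283) clears the right finger by about 14 mm, and the second placed vial at (428,193) stands upright. Lowering.

```bash
python3 -m creep '[[[30,0,0],[0,0,0],0],[[30,0,0],[0,0,0],0],[[15,0,0],[0,0,0],0],[[6,0,0],[0,0,0],0],[[3,0,0],[0,0,0],0],[[2,0,0],[0,0,0],0],[[1,0,0],[0,0,0],0],[[0.5,0,0],[0,0,0],0],[[0,0,0],[0,0,0],0],[[0,0,0],[0,0,0],0]]'
```

```text
clock: 19.03
tool_pos: [481.1, -329.1, 54.3]
eef_rot: [[0.001, 0.292, 0.956], [-0.001, 0.956, -0.292], [-1.0, -0.0, 0.001]]
force: [-0.1, 0.6, 3.2]
gripper_width: 26.8
```

```bash
python3 -m creep '[[[0.4,0,0],[0,0,0],0],[[0,0,0],[0,0,0],0],[[0,0,0],[0,0,0],0]]'
```

```text
clock: 19.28
tool_pos: [481.2, -329.2, 54.3]
eef_rot: [[0.001, 0.292, 0.956], [-0.001, 0.956, -0.292], [-1.0, -0.0, 0.002]]
force: [0.3, 1.7, 9.3]
gripper_width: 26.8
```

Contact. Releasing, retreating up and back, and checking.

```bash
python3 -m creep '[[[0,0,0],[0,0,0],55],[[0,0,0],[0,0,0],55],[[0,0,0],[0,0,0],55],[[0,0,0],[0,0,0],55],[[-15,0,0],[0,0,0],55],[[-30,0,0],[0,0,0],55],[[-35,0,0],[0,0,0],55],[[-35,0,0],[0,0,0],55],[[-35,0,0],[0,0,0],55],[[-20,0,-20],[0,0,0],55],[[0,0,-30],[0,0,0],55],[[0,0,0],[0,0,0],55],[[0,0,0],[0,0,0],55]]'
python3 look.py 9; python3 - <<'E'
from h import *
a=[]
for n in("top","scene"):
    im=r.snapshot(n);a.append(im)
    for d in r.mark_of(n,"vial1")+r.mark_of(n,"narrow_vial"): print(n,np.array(d["uv"]),at_z(n,d["uv"],4),round(d["p"],2))
b=np.clip(a[0][90:270,80:420]*1.6,0,255).astype(np.uint8)
w=cv2.imread("pics/w9.png")
cv2.imwrite("pics/fin.png",np.vstack([cv2.resize(b,(560,296),interpolation=2),cv2.resize(np.hstack([a[1],w]),(560,210))]))
E
```

```text
clock: 20.37
tool_pos: [432.2, -314.2, 223.8]
eef_rot: [[0.001, 0.293, 0.956], [-0.0, 0.956, -0.293], [-1.0, -0.0, 0.001]]
force: [0.6, -0.0, -0.2]
gripper_width: 46.9
tcp [ 432.2 -314.2  223.8] w 46.88156152966281 t 20.3667
vial1 [325.2 259.8] [ 532.9 -295.     4. ] 0.98
vial1 [366.  204.9] [ 486.2 -240.4    4. ] 0.85
vial1 [278.4 226.8] [ 482.9 -331.2    4. ] 0.74
narrow_vial [325.1 263.2] [ 536.7 -296.1    4. ] 0.15
dark [381.9 223.6] 668 [30 30] [ 486.2 -239.2   58. ]
dark [280.5 245.9] 314 [26 29] [ 480.7 -328.3   58. ]
tray_a [336.5 235.9] [ 511.8 -276.8    0. ] 0.95
top [347.9 223.6] [ 493.5 -236.8    4. ] 0.63
top [114.5 197.3] [544.5 342.    4. ] 0.63
top [231.9 222.4] [489.5  51.4   4. ] 0.61
top [372.8 207.1] [ 536.4 -299.4    4. ] 0.5
top [267.5 215.4] [509.  -36.1   4. ] 0.49
top [385.  232.9] [ 472.5 -329.8    4. ] 0.46
top [241.1 197.2] [552.8  30.6   4. ] 0.41
top [262.2 123.3] [743.1 -17.3   4. ] 0.5
top [141.  195.3] [551.2 277.6   4. ] 0.37
top [386.2 234.7] [ 468.1 -332.8    4. ] 0.16
scene [294.5 250. ] [563.8  46.8   4. ] 0.8
scene [184.4 163. ] [ 482.8 -330.5    4. ] 0.71
scene [409.2 303.7] [553.8 332.8   4. ] 0.6
scene [274.6 218.2] [511.1 -38.7   4. ] 0.59
scene [211.8 179.7] [ 491.7 -237.6    4. ] 0.57
scene [183.4 182.5] [ 535.7 -295.3    4. ] 0.52
scene [303.9 229.7] [503.7  39.1   4. ] 0.52
scene [191.6 180.5] [ 519.9 -280.9    4. ] 0.51
scene [385.6 290.8] [551.6 274.9   4. ] 0.63
scene [290.5 246.4] [560.2  33.9   4. ] 0.16
```

View pics/fin.png

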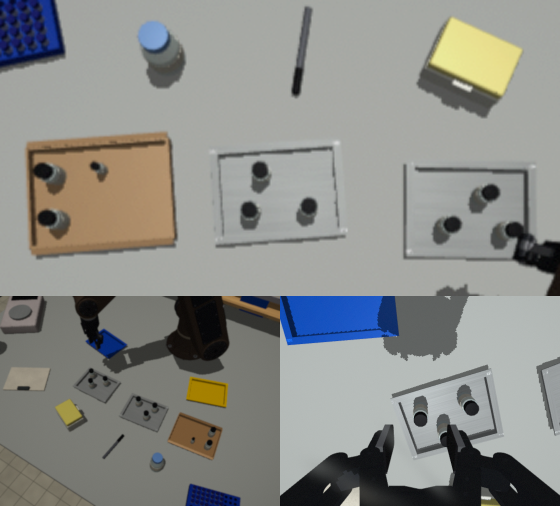

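The final picture shows three upright vials in each steel tray. In the box, two wide vials (45,172 and 48,218) and the narrow one (97,167) are still standing. The bystanders haven't moved and the gripper is clear, so I'm handing in.

```bash
python3 -c "
from cell import r
r.job_done();print(r.sense()['clock'])"
```

```text
the job is handed in; nothing more can be done
the job is handed in; nothing more can be done
```

The job is handed in: both steel trays now hold three upright wide vials. I moved one vial from the box into the tray that held two and two into the tray that held one. It took about 21 s of the 67 s allowed.

- **Final check:** the top, scene and wrist pictures agree on the tray counts. Two wide vials and the narrow one are still standing in the box, and the bottle, tip box and marker look unmoved.
- **Forces:** the set-down readings were about 8, 17 and 9 N; the second vial met the tray floor the hardest.
- **Disagreements between measurements:**
  - Network positions differed between cameras by up to about 15 mm, so I centred each grasp with the wrist camera.
  - In the last pictures the network missed one of the two wide vials left in the box in both overview cameras. It also gave a few false low-confidence marks. The picture itself shows both vials.

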